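# Make up the drive and transformer repair kits

### The job

Make up two repair kits from the parts standing on the bench: the black finned heatsink and the yellow film capacitor belong in the blue tray, the dark blue can capacitor and the round flux tin in the orange tray. Put one part to a compartment, each lying flat on the compartment's floor the same way up as it stood on the bench. The roll of yellow tape among the parts belongs to neither kit: leave it where it is.

Things in the scene. Friction and masses are not known exactly. Their poses are not given: they have to be found in the camera images.
- tray_blue: kit tray of blue plastic, fixed, 100 (x) x 156 (y) x 14 mm high; walls, floor and the one divider 4 mm thick. The divider runs along the tray's x axis in the middle: two equal compartments, each 92 (x) x 72 (y) mm inside, centred at y = +38 and -38 mm. Origin: centre of the underside, on the bench; z up.
- tray_orange: kit tray of orange plastic, fixed, 100 (x) x 156 (y) x 14 mm high; walls, floor and the one divider 4 mm thick. The divider runs along the tray's x axis in the middle: two equal compartments, each 92 (x) x 72 (y) mm inside, centred at y = +38 and -38 mm. Origin: centre of the underside, on the bench; z up.
- can_capacitor: upright electrolytic capacitor, a dark blue can with a whitish top, 35 mm diameter, 51 mm high, 60 g. Origin: centre of its underside; z up along the can. Loose.
- heatsink: black finned heatsink, 40 (x) x 60 (y) x 27 mm high, fins upright along its y axis, on a 4 mm base plate, 90 g. Origin: centre of its underside; z up. Grip it across the 40 mm (along its x axis). Loose.
- flux_tin: round tin, white below with a mustard-yellow lid, 47 mm diameter, 22 mm high (the lid is the upper 9 mm and 1 mm proud), 60 g. Origin: centre of its underside; z up. Loose.
- film_capacitor: yellow film capacitor lying flat: body 34 (x) x 18 (y) x 14 mm high, with a thin wire lead from each end along its x axis (80 mm over the leads), 12 g. Origin: centre of the underside of the body; z up. Grip the body across the 18 mm (along its y axis). Loose.
- tape_roll: bystander, to be left alone: roll of yellow insulating tape lying flat in the row of parts, 65 mm diameter, 18 mm high. Origin: centre of its underside. Loose.

How it is judged (in metres and radians):
At the end, for the whole second after the job is handed in: Heatsink and film capacitor in the blue tray, can and tin in the orange, one to a compartment: origins within 34 mm (x) and 28 mm (y) of its centre, under 8 mm above the tray's underside, within 0.12 rad of upright, at rest; tape roll within 20 mm of where it was (((x of heatsink in the frame of tray_blue between -0.034 and 0.034 m and y of heatsink in the frame of tray_blue between 0.01 and 0.066 m and z of heatsink in the frame of tray_blue between 0 and 0.008 m and x of film_capacitor in the frame of tray_blue between -0.034 and 0.034 m and y of film_capacitor in the frame of tray_blue between -0.066 and -0.01 m and z of film_capacitor in the frame of tray_blue between 0 and 0.008 m) or (x of heatsink in the frame of tray_blue between -0.034 and 0.034 m and y of heatsink in the frame of tray_blue between -0.066 and -0.01 m and z of heatsink in the frame of tray_blue between 0 and 0.008 m and x of film_capacitor in the frame of tray_blue between -0.034 and 0.034 m and y of film_capacitor in the frame of tray_blue between 0.01 and 0.066 m and z of film_capacitor in the frame of tray_blue between 0 and 0.008 m)) and ((x of can_capacitor in the frame of tray_orange between -0.034 and 0.034 m and y of can_capacitor in the frame of tray_orange between 0.01 and 0.066 m and z of can_capacitor in the frame of tray_orange between 0 and 0.008 m and x of flux_tin in the frame of tray_orange between -0.034 and 0.034 m and y of flux_tin in the frame of tray_orange between -0.066 and -0.01 m and z of flux_tin in the frame of tray_orange between 0 and 0.008 m) or (x of can_capacitor in the frame of tray_orange between -0.034 and 0.034 m and y of can_capacitor in the frame of tray_orange between -0.066 and -0.01 m and z of can_capacitor in the frame of tray_orange between 0 and 0.008 m and x of flux_tin in the frame of tray_orange between -0.034 and 0.034 m and y of flux_tin in the frame of tray_orange between 0.01 and 0.066 m and z of flux_tin in the frame of tray_orange between 0 and 0.008 m)) and angle between each of can_capacitor, heatsink, flux_tin, film_capacitor's own z axis and vertical below 0.12 rad and linear speed of each of can_capacitor, heatsink, flux_tin, film_capacitor below 0.02 m/s and distance of tape_roll from where it was at the start of the episode below 0.02 m); the robot touches nothing.
It fails at once if the tape roll is pushed away or picked up (distance of tape_roll from where it was at the start of the episode above 0.02 m).
It also fails if it takes over 96 s, if anything falls off the work surface, if the arm or the gripper's body presses on something with over 40 N, if the wrist force passes 120 N, or if a joint passes its speed limit or range.

### The arm

A 6-joint arm with a two-finger parallel gripper is mounted at the origin on a cart in front of the work surface, level with it; the furniture and walls round the work are solid. World frame = base frame: x ahead of the robot, y to its left, z up, the work surface at z = 0. Lengths are in mm, angles in rad, forces in N, time in s.
With the tool pointing down it reaches from about 350 to 975 mm from the base axis. Payload 7.1 kg.
Tool frame: the origin (TCP) lies between the finger pads; the fingertips stand 17 mm ahead of it and the grasp point (between the pads) lies 2 mm behind it; z points along the fingers, y is the line along which they close (so a half turn about z gives the same grasp; the last joint's range is limited). The gripper opens to 88 mm and grips with 3 to 60 N. Pads are 20 mm wide; open, the fingers measure 115 mm over their backs; the gripper's body (75 mm by 178 mm) begins 61 mm behind the grasp point.
Start: joints at [-1.225, 0.423, 1.63, -0, 1.089, -0.019], TCP at [222.993, -583.848, 239.675] pointing down, gripper open.
Joint ranges: [-3, 3], [-0.9, 2.11], [0.09, 2.58], [-1.31, 4.45], [0.11, 2.69], [-2.54, 2.54]. Speed limits (rad/s): [2.39, 2.39, 3.01, 3.14, 3.14, 3.14].

### API

Orientations are given as a rotation vector (axis times angle).
In Python, from workcell import ctrl gives the robot as it stands.
- The arm moves only by the shell command python3 jog.py [OPENING], which reads ROWS from standard input. ROWS is a JSON list of rows, 1 to 5 of them, each written [[dx, dy, dz], [rx, ry, rz]]: dx, dy, dz in fractions of the full range, 1 being 0.8 m, then a rotation vector rx, ry, rz in fractions of the full range, 1 being 2 rad; each row shifts and turns the commanded pose from where the row before left it, along the tool's axes as they then stand; what a row does not reach is not made up. A row lasts 1/12 s, in which the tool goes at most 41.7 mm and 0.125 rad, less where a joint would pass 70% of its speed; a pose out of reach is approached as far as the arm can. OPENING is the finger opening in mm, set as the command begins (- or left out keeps the last). The fingers move at their own pace and stop on an object; the grip force is fixed at half the most. Time passes only in rows, so rows that do not move let the fingers close. It prints the time, the measured TCP pose, the force, the opening and the grip force at its end. Shift and turn numbers lie between -1 and 1, and a call with a number outside is refused. Input that does not fit is refused with a message, and nothing moves.
- ctrl.get_obs(): the state, without advancing time (a new reading comes with each control period).
- ctrl.get_image(name): name is "scene" or "side" or "wrist"; returns a dict with "img" (420x560x3 uint8, red, green, blue), "fx", "fy", "cx", "cy" (pixels), "k1" (the pictures are not rectified: a ray, as slopes to the right and down, at radius r is drawn at 1 + k1 r^2 times it, then the intrinsics apply), "R" (3x3) and "t" (3): a world point X has camera coordinates R X + t. Camera axes: x right, y down, z forward; pixel columns grow to the right and rows downward; lengths in mm; the calibration is good to about 2 mm. A picture is of the moment at which its call begins. There is no depth.
- ctrl.close_job(): hands the job in; it is judged then, once.
The state is a dict: "t": time; "qpos": joint angles; "qvel": joint speeds; "joint_torque": joint torques, N m; "ee_pos": TCP position; "orientation": TCP orientation; "ft_force": force on the tool from outside, world axes, zero at the start; "moment": the same for the moment, N m; "width": finger opening in mm; "grasp_force": force on a finger pad.
Only numpy, scipy, OpenCV 4.12 (cv2) and the standard library are available. Lean on these libraries where they do the work, as an engineer would, in place of code of your own. Each camera call takes 0.05 s, during which the arm holds its last target. There are 200 camera calls.

## Working session

There is one attempt and no reset: what is moved stays moved. The work goes in short steps, Python scripts to look and compute and a shell command to move; the robot and the scene stay as the last step left them, time stands still between calls to the robot, and variables do not carry over. Pictures are saved under pics/ and viewed, at most 14 in all, crops included, and the job is handed in when it is done.

```bash
ls; mkdir -p pics; python3 - <<'E'
from workcell import ctrl
import cv2
o=ctrl.get_obs();print(o)
for n in("scene","side","wrist"):
    d=ctrl.get_image(n);cv2.imwrite(f"pics/{n}0.png",d["img"][:,:,::-1]);print(n,{k:v for k,v in d.items() if k!="img"})
E
```

```text
jog.py
pics
workcell.py
{'t': 0.0, 'qpos': array([-1.22497845e+00,  4.23804996e-01,  1.63067865e+00, -1.22004494e-05,
        1.08858075e+00, -1.89981467e-02]), 'qvel': array([ 1.78111419e-03,  1.21272560e-04, -2.19151443e-03, -6.16303570e-04,
       -4.51002927e-04,  1.74539753e-05]), 'joint_torque': array([ 9.53077069e-04, -5.44625008e+01, -2.73662746e+01,  6.44766726e-02,
        2.28003028e-02, -1.43702873e-04]), 'ee_pos': array([ 222.83223095, -583.37194143,  238.92850996]), 'orientation': array([-3.08804484e+00, -5.69624776e-01,  3.92658862e-04]), 'ft_force': array([0.56195337, 0.32055164, 0.54716786]), 'moment': array([ 0.03387576, -0.03447992, -0.05966522]), 'grasp_force': 0.0, 'width': 87.75439459231188}
scene {'fx': 404.94257359236093, 'fy': 404.94257359236093, 'cx': 280.81403203755224, 'cy': 207.7486013061508, 'k1': -0.08673453396632616, 'R': array([[-0.56099133, -0.8278137 , -0.00363471],
       [-0.65738099,  0.44815276, -0.60581296],
       [ 0.50312917, -0.33746643, -0.7955988 ]]), 't': array([358.49858022, 364.78926826, 605.46395675])}
side {'fx': 465.28175851658176, 'fy': 465.28175851658176, 'cx': 281.50233051459645, 'cy': 211.28571610242767, 'k1': -0.041544185660249824, 'R': array([[ 0.99989308, -0.01330691,  0.00606288],
       [-0.00730417, -0.81367897, -0.5812686 ],
       [ 0.01266813,  0.58116217, -0.81368916]]), 't': array([-561.386999  ,   80.01653908,  853.68435461])}
wrist {'fx': 349.69658221144135, 'fy': 349.69658221144135, 'cx': 280.6676668635594, 'cy': 208.98289896774463, 'k1': -0.030332304659394124, 'R': array([[ 0.35604232, -0.93446718, -0.00222348],
       [-0.89579094, -0.3419818 ,  0.28391378],
       [-0.2660685 , -0.09909355, -0.95884724]]), 't': array([-623.55740098,  -34.92758259,  392.38463268])}
```

View pics/scene0.png

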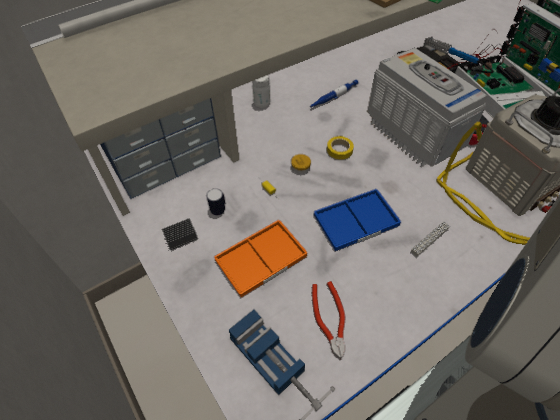

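View pics/side0.png

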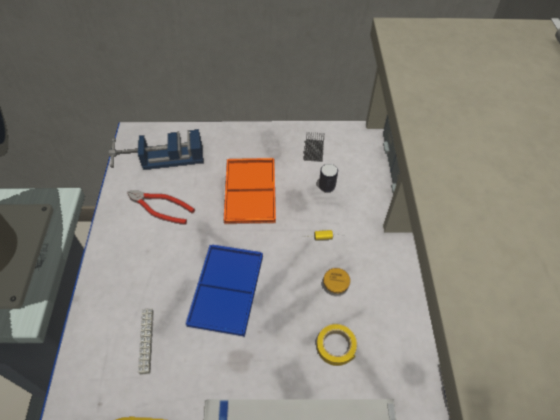

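Scene view: heatsink (180,234), can (216,200), film cap (268,187), tin (301,162), tape (340,148), orange tray (260,257), blue tray (357,219). Side view: heatsink (314,147), can (328,178), film cap (324,235), tin (337,281), tape (337,344). The trays are at (250,190) and (226,290), and a shelf overhangs on the right.

```bash
cat > h.py <<'E'
import numpy as np,cv2
from workcell import ctrl
def ray(d,p):
    K=np.array([[d["fx"],0,d["cx"]],[0,d["fy"],d["cy"]],[0,0,1]])
    n=cv2.undistortPoints(np.array([[p]],float),K,np.array([d["k1"],0,0,0,0]))[0,0]
    return -d["R"].T@d["t"], d["R"].T@np.r_[n,1]
def onz(d,p,z):
    c,v=ray(d,p); return c+v*(z-c[2])/v[2]
def tri(*dp):
    A=np.zeros((3,3));b=np.zeros(3)
    for d,p in dp:
        c,v=ray(d,p);v=v/np.linalg.norm(v);P=np.eye(3)-np.outer(v,v);A+=P;b+=P@c
    return np.linalg.solve(A,b)
def proj(d,X):
    K=np.array([[d["fx"],0,d["cx"]],[0,d["fy"],d["cy"]],[0,0,1]])
    return cv2.projectPoints(np.array([X],float),cv2.Rodrigues(d["R"])[0],d["t"],K,np.array([d["k1"],0,0,0,0]))[0][0,0]
def crop(d,x0,y0,x1,y1,s,name):
    cv2.imwrite(f"pics/{name}.png",cv2.resize(d["img"][y0:y1,x0:x1,::-1],None,fx=s,fy=s,interpolation=cv2.INTER_CUBIC))
E
python3 - <<'E'
from h import *
s=ctrl.get_image("scene");d=ctrl.get_image("side")
crop(s,150,130,410,300,3,"sc");crop(d,180,115,390,370,2.3,"sd")
for n,a,b in[("sink",(180,234),(314,147)),("canTop",(215,194),(329,171)),("film",(268,187),(324,235)),("tin",(301,160),(337,278)),("tape",(340,147),(337,343)),("or",(260,257),(250,190)),("bl",(357,219),(226,290)),("shelf corner",(82,137),(374,20)),]: print(n,tri((s,a),(d,b)).round(1), onz(d,b,0).round(0))
E
```

```text
sink [634.6 253.9  12.1] [636. 265.  -0.]
canTop [656.5 153.6  50.5] [664. 196.   0.]
film [641.9  32.8   7. ] [643.  37.   0.]
tin [655.7 -67.3  24.5] [660. -54.   0.]
tape [ 647.5 -178.5   12.5] [ 650. -173.    0.]
or [499.9 144.    4.1] [499. 147.   0.]
bl [463.2 -77.2   2.9] [463. -76.   0.]
shelf corner [732.6 338.3 256.3] [833. 755.   0.]
```

View pics/sc.png

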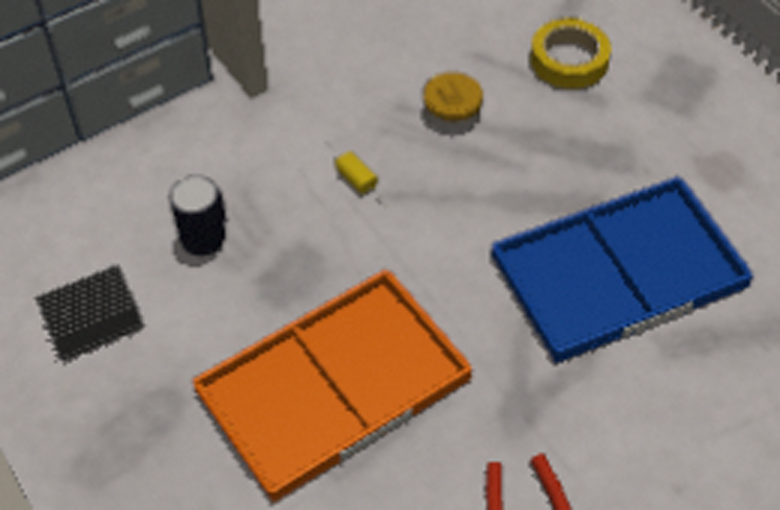

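View pics/sd.png

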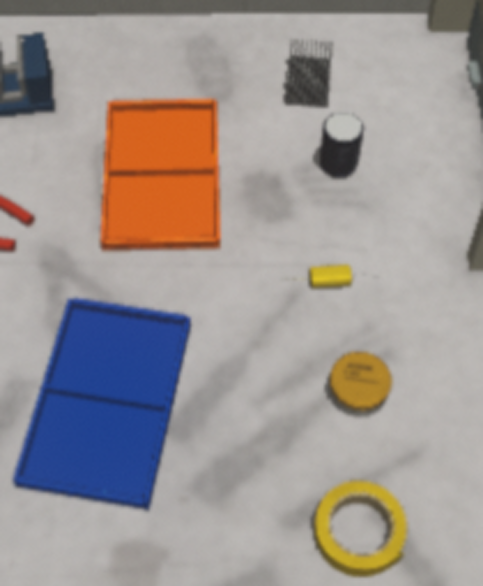

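View pics/wrist0.png

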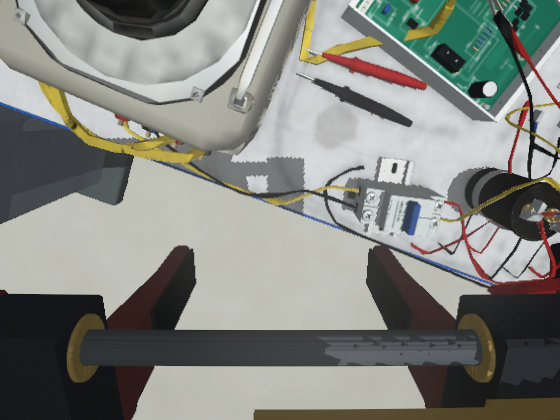

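```bash
python3 - <<'E'
from h import *
from scipy.spatial.transform import Rotation as Ro
s=ctrl.get_image("scene");d=ctrl.get_image("side");w=ctrl.get_image("wrist");o=ctrl.get_obs()
S=lambda p:((p[0]+.5)/3-.5+150,(p[1]+.5)/3-.5+130)
D=lambda p:((p[0]+.5)/2.3-.5+180,(p[1]+.5)/2.3-.5+115)
T=Ro.from_rotvec(o["orientation"]).as_matrix();print(T.round(3))
print("cam in tool",(T.T@(-w["R"].T@w["t"]-o["ee_pos"])).round(1), (T.T@w["R"].T).round(3).tolist())
for n,a,b in[("can",(195,193),(343,127)),("tin",(453,93),(361,378)),("film",(357,170),(330,273))]: print(n,tri((s,S(a)),(d,D(b))).round(1))
for n,A,B in[("or",[(195,382),(388,272),(470,366),(272,490)],[(109,101),(216,100),(219,241),(102,243)]),("bl",[(494,245),(682,180),(750,270),(557,352)],[(70,300),(190,318),(150,504),(16,484)])]:
    print(n,"scene",[onz(s,S(p),14).round(0)[:2].tolist() for p in A],"side",[onz(d,D(p),14).round(0)[:2].tolist() for p in B])
print("sink top scene",[onz(s,S(p),27).round(0)[:2].tolist() for p in[(37,297),(118,266),(143,320),(60,340)]],"base",[onz(d,D(p),0).round(0)[:2].tolist() for p in[(285,104),(329,105)]])
print("film ends",[onz(d,D(p),14).round(0)[:2].tolist() for p in[(310,272),(351,271)]],[onz(d,D(p),4).round(0)[:2].tolist() for p in[(283,277),(380,274)]])
print("shelf edge side z256",[onz(d,p,256).round(0).tolist() for p in[(384,68),(450,420),(374,20)]],[onz(s,p,256).round(0).tolist() for p in[(82,137),(250,75)]])
E
```

```text
[[ 0.934  0.357 -0.   ]
 [ 0.357 -0.934  0.   ]
 [-0.    -0.    -1.   ]]
cam in tool [  77.4   -0.3 -145.7] [[-0.001, -0.959, -0.284], [1.0, -0.001, -0.001], [0.001, -0.284, 0.959]]
can [655.9 154.8  52.1]
tin [656.  -67.3  21.4]
film [639.6  32.8  11.9]
or scene [[545.0, 221.0], [547.0, 67.0], [454.0, 65.0], [450.0, 218.0]] side [[450.0, 220.0], [548.0, 221.0], [550.0, 64.0], [453.0, 63.0]]
bl scene [[525.0, -9.0], [494.0, -160.0], [405.0, -144.0], [430.0, 10.0]] side [[431.0, 8.0], [526.0, -9.0], [500.0, -161.0], [403.0, -146.0]]
sink top scene [[657.0, 281.0], [649.0, 223.0], [599.0, 229.0], [616.0, 282.0]] base [[612.0, 228.0], [653.0, 226.0]]
film ends [[623.0, 33.0], [657.0, 34.0]] [[602.0, 35.0], [682.0, 37.0]]
shelf edge side z256 [[734.0, 203.0, 256.0], [722.0, -345.0, 256.0], [736.0, 345.0, 256.0]] [[727.0, 337.0, 256.0], [712.0, 20.0, 256.0]]
```

The rows are not in the units I measure in: shifts go in shares of 0.8 m and turns go in shares of 2 rad. I convert before sending: -40 mm / 800 = -0.05.

```bash
echo '[[[0, 0, -0.05], [0, 0, 0]], [[0, 0, -0.05], [0, 0, 0]], [[0, 0, -0.05], [0, 0, 0]]]' | python3 jog.py 88
echo '[[[0.0393, -0.0289, 0], [0, 0, 0]], [[0.0393, -0.0289, 0], [0, 0, 0]], [[0.0393, -0.0289, 0], [0, 0, 0]], [[0.0393, -0.0289, 0], [0, 0, 0]], [[0.0393, -0.0289, 0], [0, 0, 0]]]' | python3 jog.py
echo '[[[0.0393, -0.0289, 0], [0, 0, 0]], [[0.0393, -0.0289, 0], [0, 0, 0]], [[0.0393, -0.0289, 0], [0, 0, 0]], [[0.0393, -0.0289, 0], [0, 0, 0]], [[0.0393, -0.0289, 0], [0, 0, 0]]]' | python3 jog.py
echo '[[[0.0393, -0.0289, 0], [0, 0, 0]], [[0.0393, -0.0289, 0], [0, 0, 0]], [[0.0393, -0.0289, 0], [0, 0, 0]], [[0.0393, -0.0289, 0], [0, 0, 0]], [[0.0393, -0.0289, 0], [0, 0, 0]]]' | python3 jog.py
```

```text
t: 0.65
ee_pos: [222.8, -583.3, 360.5]
orientation: [-3.088, -0.569, 0.001]
ft_force: [0.5, -0.8, 0.3]
width: 87.8
grasp_force: 0.0
t: 1.07
ee_pos: [329.0, -418.4, 359.9]
orientation: [3.089, 0.569, 0.0]
ft_force: [1.0, 0.8, 0.1]
width: 88.3
grasp_force: 0.0
t: 1.48
ee_pos: [434.6, -254.3, 360.0]
orientation: [3.089, 0.57, 0.001]
ft_force: [0.3, 0.2, -0.2]
width: 87.6
grasp_force: 0.0
t: 1.9
ee_pos: [540.1, -90.2, 359.9]
orientation: [3.089, 0.57, 0.001]
ft_force: [0.1, -0.3, -0.2]
width: 87.9
grasp_force: 0.0
```

Converted, -0.125 rad / 2 = -0.0625.

```bash

echo '[[[0, 0, 0], [0, 0, -0.0625]], [[0, 0, 0], [0, 0, -0.0625]], [[0, 0, 0], [0, 0, -0.0625]], [[0, 0, 0], [0, 0, -0.0625]], [[0, 0, 0], [0, 0, -0.0625]]]' | python3 jog.py >/dev/null
echo '[[[0, 0, 0], [0, 0, -0.0625]], [[0, 0, 0], [0, 0, -0.0625]], [[0, 0, 0], [0, 0, -0.0625]], [[0, 0, 0], [0, 0, -0.0625]], [[0, 0, 0], [0, 0, -0.0625]]]' | python3 jog.py >/dev/null
echo '[[[0, 0, 0], [0, 0, -0.0625]], [[0, 0, 0], [0, 0, -0.0625]], [[0, 0, 0], [0, 0, -0.0625]], [[0, 0, 0], [0, 0, -0.0625]], [[0, 0, 0], [0, 0, -0.0625]]]' | python3 jog.py >/dev/null
echo '[[[0, 0, 0], [0, 0, -0.0625]], [[0, 0, 0], [0, 0, -0.0625]], [[0, 0, 0], [0, 0, -0.0625]], [[0, 0, 0], [0, 0, -0.0625]], [[0, 0, 0], [0, 0, -0.0625]]]' | python3 jog.py >/dev/null
echo '[[[0, 0, 0], [0, 0, -0.0625]], [[0, 0, 0], [0, 0, -0.0625]], [[0, 0, 0], [0, 0, -0.013]], [[0, -0.0375, 0], [0, 0, 0]], [[0, 0, 0], [0, 0, 0]]]' | python3 jog.py
echo '[[[0, 0.05, 0], [0, 0, 0]], [[0, 0.05, 0], [0, 0, 0]], [[0, 0.05, 0], [0, 0, 0]], [[0, 0, 0], [0, 0, 0]]]' | python3 jog.py
cat > w.py <<'E'
import sys
from h import *
from scipy.spatial.transform import Rotation as Ro
w=ctrl.get_image("wrist");o=ctrl.get_obs()
T=Ro.from_rotvec(o["orientation"]).as_matrix();print(T.round(3).tolist(),o["qpos"].round(2))
cv2.imwrite(f"pics/{sys.argv[1]}.png",w["img"][:,:,::-1]);np.save(f"pics/{sys.argv[1]}.npy",w)
E
python3 w.py w1
```

```text
t: 3.98
ee_pos: [539.4, -124.5, 359.8]
orientation: [0.002, 3.141, -0.003]
ft_force: [0.6, 0.1, 0.9]
width: 87.9
grasp_force: 0.0
t: 4.32
ee_pos: [539.1, 3.2, 359.8]
orientation: [0.004, -3.142, -0.004]
ft_force: [0.1, 0.1, -0.8]
width: 88.1
grasp_force: 0.0
[[-1.0, -0.003, 0.0], [-0.003, 1.0, 0.001], [-0.0, 0.001, -1.0]] [-0.02  0.17  1.69  0.    1.28 -1.59]
```

View pics/w1.png

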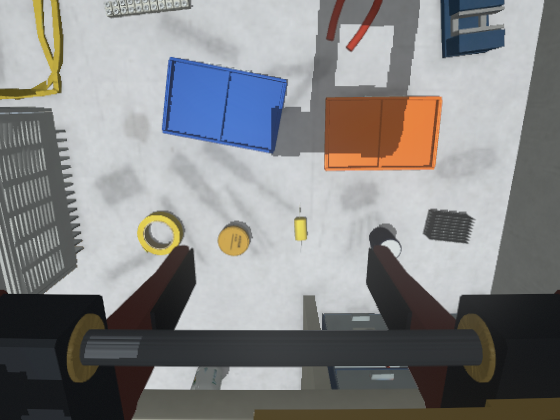

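Wrist view 1 (right is +y, down is +x): film cap (301,229) with leads vertical, tin (235,238), can (386,242), heatsink (449,226), tape (160,232), blue tray (225,105), orange tray (383,133).

```bash
python3 - <<'E'
from h import *
w=np.load("pics/w1.npy",allow_pickle=True).item();s=ctrl.get_image("scene");d=ctrl.get_image("side")
for n,p,z in[("film",(301,227),14),("filmlead a",(300,208),7),("lead b",(302,248),7),("tin",(235,238),22),("tape",(160,232),18),*[("sink",q,27) for q in[(428,209),(473,212),(468,243),(424,239)]],*[("bl",q,14) for q in[(170,58),(287,80),(273,152),(163,132)]],*[("or",q,14) for q in[(326,97),(441,97),(437,169),(325,169)]]]: print(n,onz(w,p,z)[:2].round(1))
D=lambda p:((p[0]+.5)/2.3-.5+180,(p[1]+.5)/2.3-.5+115)
S=lambda p:((p[0]+.5)/3-.5+150,(p[1]+.5)/3-.5+130)
print("film3",tri((w,(301,227)),(d,D((330,273))),(s,S((357,170)))).round(1))
print("tin3",tri((w,(235,238)),(d,D((361,378))),(s,S((453,93)))).round(1))
print("post/drawer",onz(s,(235,162),0).round(0),onz(s,(130,193),0).round(0))
crop(w,410,195,490,255,8,"sinkw")
E
```

```text
film [634.2  34.9]
filmlead a [606.8  33.3]
lead b [671.   37.5]
tin [648.7 -63. ]
tape [ 640.9 -174.9]
sink [602.2 216.3]
sink [606.7 283. ]
sink [654.9 283.2]
sink [648.4 216.1]
bl [ 400.2 -140.6]
bl [427.7  12.6]
bl [523.   -6.3]
bl [ 495.4 -158.2]
or [449.2  65.2]
or [448.  221.2]
or [546.4 227.9]
or [546.9  67.4]
film3 [638.   33.8  11.6]
tin3 [653.9 -65.7  20.2]
post/drawer [758.  52.   0.] [810. 299.   0.]
```

View pics/sinkw.png

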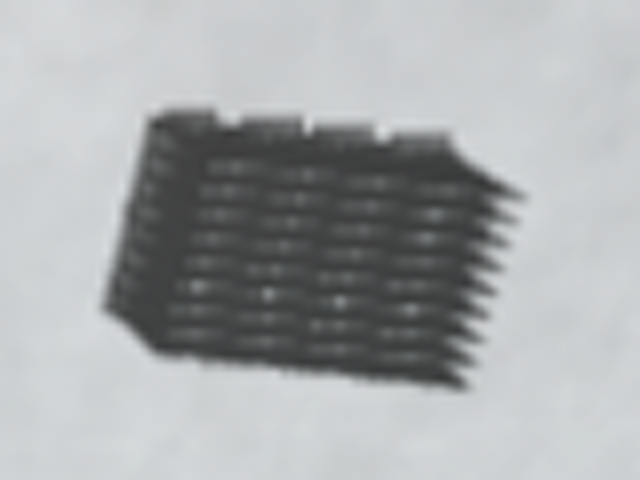

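Converted, 40 mm / 800 = 0.05, 10.3 mm / 800 = 0.0129, -0.04 rad / 2 = -0.02.

```bash

echo '[[[0, 0, 0.05], [0, 0, 0]], [[0, 0, 0.05], [0, 0, 0]], [[0, 0, 0.05], [0, 0, 0]], [[-0.0413, 0.0129, 0], [0, 0, -0.02]], [[-0.0413, 0.0129, 0], [0, 0, 0]]]' | python3 jog.py 
echo '[[[-0.0413, 0.0129, 0], [0, 0, 0]], [[0, 0, 0.05], [0, 0, 0]], [[0, 0, 0.05], [0, 0, 0]], [[0, 0, 0.05], [0, 0, 0]], [[0, 0, 0.025], [0, 0, 0]]]' | python3 jog.py 
echo '[[[0, 0, 0.025], [0, 0, 0]], [[0, 0, 0], [0, 0, 0]], [[0, 0, 0], [0, 0, 0]]]' | python3 jog.py 50
python3 w.py w2; python3 - <<'E'
from h import *
w=np.load("pics/w2.npy",allow_pickle=True).item()
h=cv2.cvtColor(w["img"],cv2.COLOR_RGB2HSV);m=cv2.inRange(h,(22,120,100),(34,255,255))
n,l,st,c=cv2.connectedComponentsWithStats(m)
for i in range(1,n):
    if st[i,4]>150: print(st[i],c[i].round(1),onz(w,c[i],14).round(1))
E
```

```text
t: 4.88
ee_pos: [601.1, 17.6, 235.3]
orientation: [0.059, -3.131, 0.001]
ft_force: [2.3, -0.6, 1.2]
width: 87.5
grasp_force: 0.0
t: 5.3
ee_pos: [635.2, 29.4, 94.8]
orientation: [0.058, -3.135, 0.001]
ft_force: [-0.3, 0.5, 0.4]
width: 87.4
grasp_force: 0.0
t: 5.55
ee_pos: [637.1, 29.9, 78.8]
orientation: [0.059, -3.139, 0.0]
ft_force: [1.2, 0.1, 0.1]
width: 71.1
grasp_force: 0.0
[[-0.999, -0.038, 0.0], [-0.038, 0.999, -0.0], [-0.0, -0.0, -1.0]] [ 0.03  0.65  1.68 -0.    0.81 -1.58]
[  0 193  26  47 322] [ 12.1 213.3] [ 629.7 -142.8   14. ]
[ 273  207   27   53 1324] [286.4 232.5] [636.1  33.7  14. ]
[  0 221  24  50 362] [  5.  248.2] [ 654.2 -152.2   14. ]
[ 96 228  45  23 375] [117.5 237.3] [643.5 -75.6  14. ]
```

View pics/w2.png

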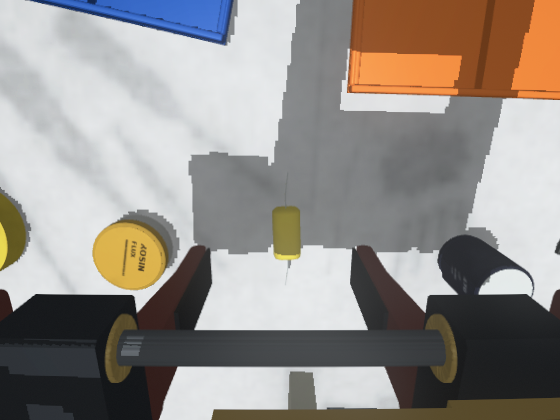

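Wrist view 2: film capacitor centred at (286,232), aligned between the fingers with its leads near vertical. Tin at (130,255), can at (485,270).

Converted, 30 mm / 800 = 0.0375, 29 mm / 800 = 0.0363.

```bash

echo '[[[0, 0.0044, 0.0375], [0, 0, 0]], [[0, 0, 0.0363], [0, 0, 0]], [[0, 0, 0], [0, 0, 0]]]' | python3 jog.py 50
echo '[[[0, 0, 0], [0, 0, 0]], [[0, 0, 0], [0, 0, 0]], [[0, 0, 0], [0, 0, 0]], [[0, 0, 0], [0, 0, 0]], [[0, 0, 0], [0, 0, 0]]]' | python3 jog.py 10
echo '[[[0, 0, 0], [0, 0, 0]], [[0, 0, 0], [0, 0, 0]], [[0, 0, 0], [0, 0, 0]], [[0, 0, 0], [0, 0, 0]], [[0, 0, 0], [0, 0, 0]]]' | python3 jog.py
```

```text
t: 5.85
ee_pos: [635.7, 34.3, 18.3]
orientation: [0.061, -3.137, 0.0]
ft_force: [-1.6, 0.3, -0.7]
width: 50.6
grasp_force: 0.0
t: 6.27
ee_pos: [638.4, 34.8, 22.3]
orientation: [-0.062, 3.139, 0.0]
ft_force: [-0.7, -0.3, 0.1]
width: 20.2
grasp_force: 0.1
t: 6.68
ee_pos: [638.3, 34.8, 22.0]
orientation: [-0.062, 3.139, -0.0]
ft_force: [-1.5, -0.1, 6.7]
width: 17.4
grasp_force: 30.0
```

Converted, -40 mm / 800 = -0.05, 31.1 mm / 800 = 0.0389.

```bash
cat > go.py <<'E'
import sys
from h import *
from scipy.spatial.transform import Rotation as Ro
x,y,z,yaw=map(float,sys.argv[1:])
o=ctrl.get_obs();T=Ro.from_rotvec(o["orientation"]).as_matrix()
v=T.T@(np.array([x,y,z])-o["ee_pos"]);c=np.arctan2(T[1,0],T[0,0])
print("tool delta",v.round(1),"rz",round(-((yaw-c+np.pi/2)%np.pi-np.pi/2),3),"yaw now",c.round(3),o["ee_pos"].round(1),o["width"].round(1),o["grasp_force"].round(1))
E
echo '[[[0, 0, -0.05], [0, 0, 0]], [[0, 0, -0.05], [0, 0, 0]], [[0.0389, -0.0294, 0], [0, 0, 0]], [[0.0389, -0.0294, 0], [0, 0, 0]], [[0.0389, -0.0294, 0], [0, 0, 0]]]' | python3 jog.py 
echo '[[[0.0389, -0.0294, 0], [0, 0, 0]], [[0.0389, -0.0294, 0], [0, 0, 0]], [[0.0389, -0.0294, 0], [0, 0, 0]], [[0, 0, 0], [0, 0, 0.054]], [[0, 0, 0], [0, 0, 0.054]]]' | python3 jog.py 
echo '[[[0, 0, 0], [0, 0, 0]], [[0, 0, 0], [0, 0, 0]], [[0, 0, 0], [0, 0, 0]]]' | python3 jog.py>/dev/null; python3 go.py 457 -113 27 -0.178
python3 w.py w3
```

```text
t: 7.1
ee_pos: [546.6, -39.6, 101.8]
orientation: [-0.064, 3.139, -0.001]
ft_force: [0.5, -0.8, -0.3]
width: 17.5
grasp_force: 30.0
t: 7.52
ee_pos: [454.7, -114.6, 101.0]
orientation: [-0.289, -3.127, -0.0]
ft_force: [0.8, -0.1, -0.7]
width: 17.5
grasp_force: 30.0
[[-0.985, 0.173, 0.0], [0.173, 0.985, -0.0], [-0.0, -0.0, -1.0]] [-0.27  0.43  2.05  0.    0.66 -1.67]Traceback (most recent call last):
  File "go.py", line 7, in <module>
    print("tool delta",v.round(1),"rz",round(-((yaw-c+np.pi/2)%np.pi-np.pi/2),3),"yaw now",c.round(3),o["ee_pos"].round(1),o["width"].round(1),o["grasp_force"].round(1))
                                                                                                                           ^^^^^^^^^^^^^^^^
AttributeError: 'float' object has no attribute 'round'
```

View pics/w3.png

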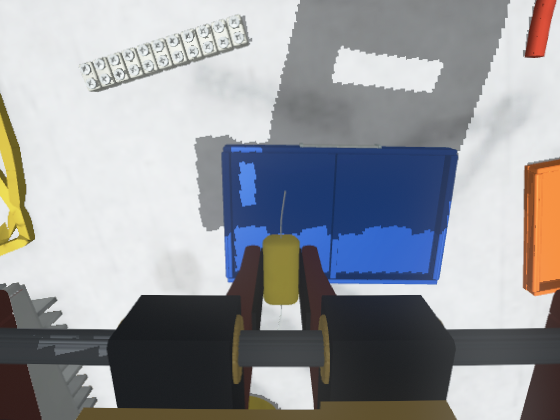

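Wrist view 3: film held at (281,270), lead tip at (284,191). Blue tray rim corners at (225,146), (456,149), (438,283) and (227,282), parallel to the tool.

```bash
sed -i 's/o\["width"\].round(1),o\["grasp_force"\].round(1)/round(float(o["width"]),1),round(float(o["grasp_force"]),1)/' go.py
python3 go.py 457 -113 27 -0.178; python3 - <<'E'
from h import *
w=np.load("pics/w3.npy",allow_pickle=True).item()
P=[onz(w,p,14)[:2] for p in[(225,146),(456,149),(438,283),(227,282)]];print(np.round(P,1),np.mean(P,0))
print("lead tip, film",onz(w,(284,191),101-22+7).round(1),onz(w,(281,317),86).round(1),onz(w,(281,267),101-22+14-1).round(1))
E
```

```text
tool delta [-0.   0.2 73.8] rz 0.004 yaw now 2.968 [ 456.9 -113.1  100.8] 17.5 30.0
[[ 398.2 -140.2]
 [ 426.4   10.7]
 [ 524.5   -5.8]
 [ 496.  -160.5]] [461.25203938 -73.93997412]
lead tip, film [ 417.6 -104.8   86. ] [ 484.9 -118.1   86. ] [ 453.3 -112.5   92. ]
```

Converted, 37 mm / 800 = 0.0463, 30 mm / 800 = 0.0375.

```bash

echo '[[[-0.0006, 0.0013, 0.0463], [0, 0, 0]], [[0, 0, 0.0375], [0, 0, 0]], [[0, 0, 0.0088], [0, 0, 0]], [[0, 0, 0], [0, 0, 0]], [[0, 0, 0], [0, 0, 0]]]' | python3 jog.py 
echo '[[[0, 0, 0], [0, 0, 0]], [[0, 0, 0], [0, 0, 0]], [[0, 0, 0], [0, 0, 0]], [[0, 0, 0], [0, 0, 0]]]' | python3 jog.py 40
echo '[[[0, 0, -0.05], [0, 0, 0]], [[0, 0, -0.05], [0, 0, 0]], [[0, 0, 0], [0, 0, 0]]]' | python3 jog.py 88
python3 w.py w4
```

```text
t: 8.23
ee_pos: [457.1, -112.1, 26.3]
orientation: [-0.274, -3.128, -0.0]
ft_force: [-0.9, -0.5, -0.9]
width: 17.3
grasp_force: 30.0
t: 8.57
ee_pos: [457.5, -112.5, 27.1]
orientation: [0.277, 3.129, -0.0]
ft_force: [0.4, -0.0, -0.5]
width: 38.9
grasp_force: 0.0
t: 8.82
ee_pos: [460.5, -113.4, 111.8]
orientation: [0.276, 3.121, -0.002]
ft_force: [0.6, -0.3, -0.2]
width: 56.4
grasp_force: 0.0
[[-0.984, 0.176, 0.007], [0.176, 0.984, -0.002], [-0.007, -0.001, -1.0]] [-0.27  0.41  2.05 -0.    0.67 -1.66]
```

View pics/w4.png

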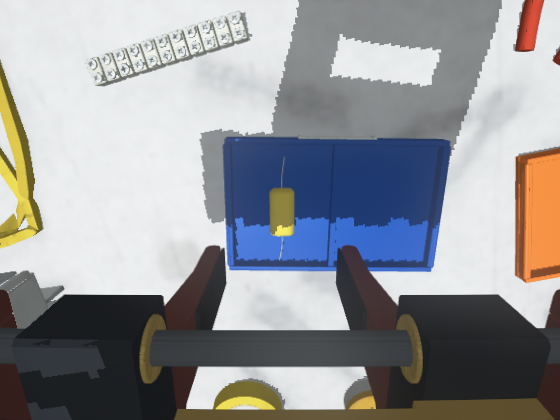

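Wrist view 4: the film capacitor lies flat in the left-pictured compartment at (283,212), both leads inside. Next the tin.

Converted, -0.088 rad / 2 = -0.044.

```bash
echo '[[[0, 0, 0], [0, 0, -0.044]], [[0, 0, 0], [0, 0, -0.044]], [[0, 0, 0], [0, 0, 0]]]' | python3 jog.py 88 >/dev/null; python3 go.py 653 -66 80 3.1416
```

```text
tool delta [-196.4   45.9   26.1] rz 0.002 yaw now -3.139 [ 456.7 -112.4  106.2] 80.2 0.0
```

Converted, -39 mm / 800 = -0.0488, -38 mm / 800 = -0.0475.

```bash
echo '[[[-0.0488, 0.0113, 0], [0, 0, 0]], [[-0.0488, 0.0113, 0], [0, 0, 0]], [[-0.0488, 0.0113, 0], [0, 0, 0]], [[-0.0488, 0.0113, 0.0075], [0, 0, 0]], [[-0.0475, 0.0113, 0.025], [0, 0, 0]]]' | python3 jog.py 88 
echo '[[[0, 0, 0], [0, 0, 0]], [[0, 0, 0], [0, 0, 0]]]' | python3 jog.py >/dev/null; python3 w.py w5; python3 go.py 653 -66 20 3.1416; python3 - <<'E'
from h import *
w=np.load("pics/w5.npy",allow_pickle=True).item()
h=cv2.cvtColor(w["img"],cv2.COLOR_RGB2HSV);m=cv2.inRange(h,(15,120,100),(34,255,255))
n,l,st,c=cv2.connectedComponentsWithStats(m)
for i in range(1,n):
    if st[i,4]>300: print(st[i],c[i].round(1),onz(w,c[i],20).round(1))
E
```

```text
t: 9.53
ee_pos: [653.0, -67.6, 83.1]
orientation: [0.006, 3.137, -0.001]
ft_force: [1.4, -0.6, 0.8]
width: 87.6
grasp_force: 0.0
[[-1.0, 0.002, -0.004], [0.002, 1.0, 0.0], [0.004, 0.0, -1.0]] [-0.12  0.66  1.65 -0.    0.84 -1.69]
tool delta [-5.2  1.7 59.7] rz -0.002 yaw now 3.14 [648.  -67.7  79.8] 87.8 0.0
[  55  177  109  100 4503] [112.4 223.1] [ 639.4 -171.8   20. ]
[ 246  210   73   69 3695] [281.2 243.8] [653.4 -66.8  20. ]
```

Converted, 30 mm / 800 = 0.0375, 20 mm / 800 = 0.025.

```bash

echo '[[[-0.0063, 0.0013, 0.0375], [0, 0, 0]], [[0, 0, 0.025], [0, 0, 0]], [[0, 0, 0.0119], [0, 0, 0]], [[0, 0, 0], [0, 0, 0]]]' | python3 jog.py 
echo '[[[0, 0, 0], [0, 0, 0]], [[0, 0, 0], [0, 0, 0]], [[0, 0, 0], [0, 0, 0]], [[0, 0, 0], [0, 0, 0]], [[0, 0, 0], [0, 0, 0]]]' | python3 jog.py 30
echo '[[[0, 0, 0], [0, 0, 0]], [[0, 0, 0], [0, 0, 0]], [[0, 0, 0], [0, 0, 0]], [[0, 0, 0], [0, 0, 0]], [[0, 0, 0], [0, 0, 0]]]' | python3 jog.py
echo '[[[0, 0, -0.0375], [0, 0, 0]], [[0, 0, -0.05], [0, 0, 0]], [[0, 0, -0.025], [0, 0, 0]], [[0, 0, 0], [0, 0, 0]], [[0, 0, 0], [0, 0, 0]]]' | python3 jog.py; python3 go.py 500.5 104 110 3.1616
```

```text
t: 10.08
ee_pos: [651.5, -67.3, 20.4]
orientation: [-0.004, -3.137, -0.001]
ft_force: [-0.9, -0.3, 1.0]
width: 87.8
grasp_force: 0.0
t: 10.5
ee_pos: [654.8, -67.2, 23.2]
orientation: [0.001, 3.14, -0.0]
ft_force: [-0.0, 0.9, 0.0]
width: 58.0
grasp_force: 0.0
t: 10.92
ee_pos: [654.5, -67.1, 22.6]
orientation: [0.001, 3.141, 0.0]
ft_force: [-1.6, 0.2, 6.4]
width: 46.1
grasp_force: 30.0
t: 11.33
ee_pos: [654.9, -67.2, 113.1]
orientation: [0.001, 3.139, -0.0]
ft_force: [-0.4, -0.1, -1.1]
width: 46.0
grasp_force: 30.0
tool delta [154.6 171.1   2.7] rz -0.021 yaw now 3.141 [654.9 -67.2 113.1] 46.0 30.0
```

Converted, 28.5 mm / 800 = 0.0356, 25.8 mm / 800 = 0.0323, -0.02 rad / 2 = -0.01.

```bash

echo '[[[0.0323, 0.0356, 0], [0, 0, 0]], [[0.0323, 0.0356, 0], [0, 0, 0]], [[0.0323, 0.0356, 0], [0, 0, 0]], [[0.0323, 0.0356, 0], [0, 0, 0]], [[0.0323, 0.0356, 0], [0, 0, -0.01]]]' | python3 jog.py >/dev/null
echo '[[[0.0323, 0.0363, 0], [0, 0, 0]], [[0, 0, 0], [0, 0, 0]], [[0, 0, 0], [0, 0, 0]]]' | python3 jog.py; python3 go.py 500 105 27.6 3.1616
```

```text
t: 12.0
ee_pos: [496.4, 105.0, 110.5]
orientation: [0.035, -3.137, 0.001]
ft_force: [0.5, -0.7, -1.2]
width: 45.8
grasp_force: 30.0
tool delta [-3.9 -0.1 82.9] rz 0.002 yaw now -3.119 [496.4 105.  110.5] 45.8 30.0
```

Converted, 36 mm / 800 = 0.045, 10 mm / 800 = 0.0125.

```bash

echo '[[[-0.0025, 0, 0.045], [0, 0, 0]], [[0, 0, 0.045], [0, 0, 0]], [[0, 0, 0.0125], [0, 0, 0]], [[0, 0, 0], [0, 0, 0]], [[0, 0, 0], [0, 0, 0]]]' | python3 jog.py 
echo '[[[0, 0, 0], [0, 0, 0]], [[0, 0, 0], [0, 0, 0]], [[0, 0, 0], [0, 0, 0]], [[0, 0, 0], [0, 0, 0]], [[0, 0, 0], [0, 0, 0]]]' | python3 jog.py 62
echo '[[[0, 0, -0.05], [0, 0, 0]], [[0, 0, -0.05], [0, 0, 0]], [[0, 0, -0.025], [0, 0, 0]], [[0, 0, 0], [0, 0, 0]], [[0, 0, 0], [0, 0, 0]]]' | python3 jog.py 88
python3 go.py 655 154.5 120 3.1416
```

```text
t: 12.42
ee_pos: [501.0, 103.4, 29.7]
orientation: [0.029, -3.139, 0.001]
ft_force: [1.1, 0.3, 0.4]
width: 46.0
grasp_force: 30.0
t: 12.83
ee_pos: [501.9, 104.3, 31.2]
orientation: [-0.03, 3.139, 0.001]
ft_force: [0.8, 1.8, 5.8]
width: 62.0
grasp_force: 2.8
t: 13.25
ee_pos: [501.8, 104.2, 131.5]
orientation: [-0.03, 3.138, 0.001]
ft_force: [-0.8, -0.1, 0.9]
width: 87.1
grasp_force: 0.0
tool delta [-154.1   47.3   12. ] rz 0.019 yaw now -3.122 [501.8 104.2 131.5] 87.1 0.0
```

Converted, -38 mm / 800 = -0.0475, 11.8 mm / 800 = 0.0148, 0.02 rad / 2 = 0.01.

```bash
echo '[[[-0.0475, 0.0148, 0], [0, 0, 0.01]], [[-0.0475, 0.0148, 0], [0, 0, 0]], [[-0.0475, 0.0148, 0], [0, 0, 0]], [[-0.0475, 0.0148, 0], [0, 0, 0]], [[0, 0, 0], [0, 0, 0]]]' | python3 jog.py 88 >/dev/null
echo '[[[0, 0, 0], [0, 0, 0]], [[0, 0, 0], [0, 0, 0]]]' | python3 jog.py; python3 w.py w6; python3 go.py 655 154.5 40 3.1416
```

```text
t: 13.83
ee_pos: [650.8, 151.5, 127.9]
orientation: [-0.001, -3.137, 0.002]
ft_force: [0.1, -0.8, 0.2]
width: 87.6
grasp_force: 0.0
[[-1.0, 0.001, -0.004], [0.001, 1.0, -0.001], [0.004, -0.001, -1.0]] [ 0.21  0.62  1.59 -0.    0.94 -1.36]
tool delta [-4.7  3.3 88.4] rz -0.001 yaw now 3.141 [650.6 151.3 128.4] 87.4 0.0
```

View pics/w6.png

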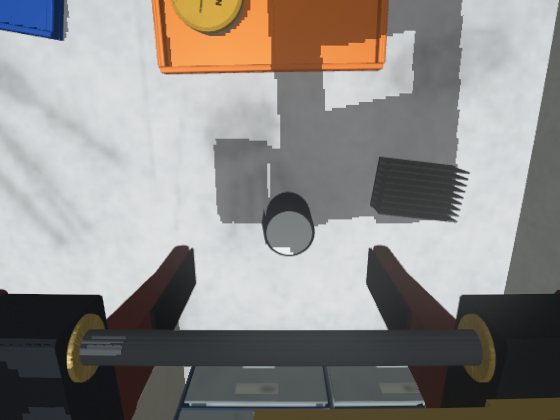

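Wrist view 6: can top at (289,232), heatsink around (418,190), tin in the orange tray at (207,0), its top cut off by the frame.

Converted, 30 mm / 800 = 0.0375, 28 mm / 800 = 0.035.

```bash
python3 - <<'E'
from h import *
w=np.load("pics/w6.npy",allow_pickle=True).item()
print(onz(w,(289,232),51).round(1),[onz(w,p,z).round(1)[:2].tolist() for p,z in[((380,157),0),((372,207),0),((468,172),27),((457,221),27),((381,212),27)]])
E
echo '[[[-0.0059, 0.005, 0.0375], [0, 0, 0]], [[0, 0, 0.0375], [0, 0, 0]], [[0, 0, 0.035], [0, 0, 0]], [[0, 0, 0], [0, 0, 0]]]' | python3 jog.py; python3 go.py 655 155 40 3.1416
```

```text
[654.  157.1  51. ] [[610.3, 229.5], [651.1, 226.1], [617.2, 286.5], [654.3, 283.7], [647.2, 225.7]]
t: 14.22
ee_pos: [652.1, 154.5, 36.6]
orientation: [-0.001, -3.131, 0.004]
ft_force: [-1.6, -0.8, 0.5]
width: 87.7
grasp_force: 0.0
tool delta [-2.9  0.5 -3.4] rz -0.001 yaw now 3.141 [652.1 154.5  36.6] 87.7 0.0
```

Converted, 1 mm / 800 = 0.0013.

```bash
echo '[[[0, 0.0013, 0], [0, 0, 0]], [[0, 0, 0], [0, 0, 0]], [[0, 0, 0], [0, 0, 0]], [[0, 0, 0], [0, 0, 0]], [[0, 0, 0], [0, 0, 0]]]' | python3 jog.py 20
echo '[[[0, 0, 0], [0, 0, 0]], [[0, 0, 0], [0, 0, 0]], [[0, 0, 0], [0, 0, 0]], [[0, 0, 0], [0, 0, 0]], [[0, 0, 0], [0, 0, 0]]]' | python3 jog.py
echo '[[[0, 0, 0], [0, 0, 0]], [[0, 0, -0.025], [0, 0, 0]], [[0, 0, -0.05], [0, 0, 0]], [[0, 0, 0], [0, 0, 0]], [[0, 0, 0], [0, 0, 0]]]' | python3 jog.py; python3 go.py 499 181 99 3.1416
```

```text
t: 14.63
ee_pos: [658.4, 157.1, 43.9]
orientation: [0.001, 3.139, 0.001]
ft_force: [-0.2, -0.5, 0.7]
width: 57.7
grasp_force: 0.0
t: 15.05
ee_pos: [657.7, 156.9, 42.4]
orientation: [0.001, 3.141, 0.0]
ft_force: [-0.3, 0.2, 2.4]
width: 34.2
grasp_force: 30.0
t: 15.47
ee_pos: [659.2, 157.3, 104.5]
orientation: [0.001, 3.137, 0.002]
ft_force: [0.4, -0.1, -0.8]
width: 34.1
grasp_force: 30.0
tool delta [160.3  23.6   4.8] rz -0.001 yaw now 3.141 [659.2 157.3 104.5] 34.1 30.0
```

Converted, 39 mm / 800 = 0.0488, 5.9 mm / 800 = 0.0074, -0.02 rad / 2 = -0.01.

```bash
echo '[[[0.0488, 0.0074, 0], [0, 0, -0.01]], [[0.0488, 0.0074, 0], [0, 0, 0]], [[0.0488, 0.0074, 0], [0, 0, 0]], [[0.0488, 0.0074, 0], [0, 0, 0]], [[0, 0, 0], [0, 0, 0]]]' | python3 jog.py >/dev/null
echo '[[[0, 0, 0], [0, 0, 0]], [[0, 0, 0], [0, 0, 0]]]' | python3 jog.py; python3 go.py 499 181 47 3.1616
```

```text
t: 16.05
ee_pos: [501.7, 178.4, 101.8]
orientation: [-0.031, 3.141, 0.0]
ft_force: [0.8, 0.4, -0.6]
width: 34.4
grasp_force: 30.0
tool delta [ 2.7  2.6 54.8] rz -0.0 yaw now -3.122 [501.7 178.4 101.8] 34.4 30.0
```

Converted, 36 mm / 800 = 0.045, 15 mm / 800 = 0.0188.

```bash
echo '[[[0.0025, 0.0033, 0.045], [0, 0, 0]], [[0, 0, 0.0188], [0, 0, 0]], [[0, 0, 0.005], [0, 0, 0]], [[0, 0, 0], [0, 0, 0]], [[0, 0, 0], [0, 0, 0]]]' | python3 jog.py
echo '[[[0, 0, 0], [0, 0, 0]], [[0, 0, 0], [0, 0, 0]], [[0, 0, 0], [0, 0, 0]], [[0, 0, 0], [0, 0, 0]], [[0, 0, 0], [0, 0, 0]]]' | python3 jog.py 60
echo '[[[0, 0, -0.05], [0, 0, 0]], [[0, 0, -0.05], [0, 0, 0]], [[0, 0, 0], [0, 0, 0]], [[0, 0, 0], [0, 0, 0]]]' | python3 jog.py 88
python3 w.py w7; python3 go.py 633 255 130 1.481
```

```text
t: 16.47
ee_pos: [500.7, 180.8, 46.9]
orientation: [-0.029, 3.141, 0.0]
ft_force: [0.5, 0.2, -0.5]
width: 34.3
grasp_force: 30.0
t: 16.88
ee_pos: [499.4, 180.8, 47.4]
orientation: [-0.03, 3.141, 0.0]
ft_force: [0.3, -0.5, 0.0]
width: 59.7
grasp_force: 0.0
t: 17.22
ee_pos: [500.8, 181.4, 129.4]
orientation: [-0.03, 3.137, 0.003]
ft_force: [-0.3, -0.5, -0.7]
width: 82.8
grasp_force: 0.0
[[-1.0, -0.019, 0.002], [-0.019, 1.0, 0.001], [-0.002, 0.001, -1.0]] [ 0.33  0.45  1.91  0.    0.78 -1.26]
tool delta [-134.8   71.5   -1.8] rz -1.462 yaw now -3.122 [499.6 181.  127.9] 86.4 0.0
```

View pics/w7.png

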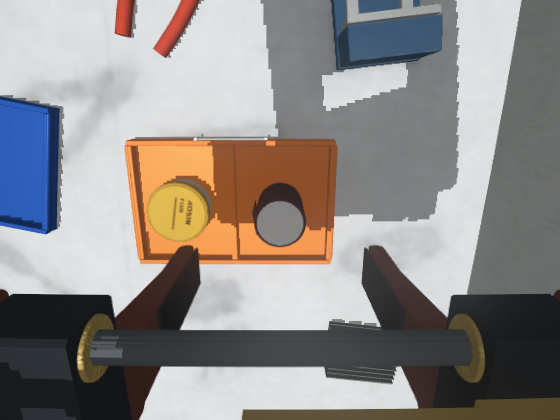

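Wrist view 7: tin (178,211) and can (280,222), each upright in its own orange compartment. Heatsink next; rotate the tool first.

The rows are not in the units I measure in: shifts go in shares of 0.8 m and turns go in shares of 2 rad. I convert before sending: 0.12 rad / 2 = 0.06.

```bash
echo '[[[0, 0, 0], [0, 0, 0.06]], [[0, 0, 0], [0, 0, 0.06]], [[0, 0, 0], [0, 0, 0.06]], [[0, 0, 0], [0, 0, 0.06]], [[0, 0, 0], [0, 0, 0.06]]]' | python3 jog.py 88 >/dev/null
echo '[[[0, 0, 0], [0, 0, 0.06]], [[0, 0, 0], [0, 0, 0.06]], [[0, 0, 0], [0, 0, 0.06]], [[0, 0, 0], [0, 0, 0.06]], [[0, 0, 0], [0, 0, 0.06]]]' | python3 jog.py >/dev/null
echo '[[[0, 0, 0], [0, 0, 0.06]], [[0, 0, 0], [0, 0, 0.06]], [[0, 0, 0], [0, 0, 0.06]], [[0, 0, 0], [0, 0, 0.06]], [[0, 0, 0], [0, 0, 0]]]' | python3 jog.py
python3 go.py 633 255 100 1.481
python3 - <<'E'
from h import *
w=np.load("pics/w7.npy",allow_pickle=True).item()
for p,z in[((178,211),26),((280,222),55)]:print(onz(w,p,z).round(1))
print([onz(w,p,14).round(1)[:2].tolist() for p in[(126,141),(336,142),(332,263),(140,263)]])
E
```

```text
t: 18.52
ee_pos: [498.1, 180.5, 125.6]
orientation: [-2.323, -2.114, 0.004]
ft_force: [-0.1, -0.2, 0.1]
width: 88.1
grasp_force: 0.0
tool delta [ 86.9 127.3  25.1] rz -0.004 yaw now 1.477 [498.1 180.5 125.6] 88.1 0.0
[499.3 105.1  26. ]
[496.6 181.1  55. ]
[[449.5, 66.3], [447.6, 221.6], [545.5, 224.6], [548.4, 67.1]]
```

Converted, 30.5 mm / 800 = 0.0381, 25 mm / 800 = 0.0313.

```bash
echo '[[[0, 0, 0.0313], [0, 0, 0]], [[0.0275, 0.0381, 0], [0, 0, 0]], [[0.0275, 0.0381, 0], [0, 0, 0]], [[0.0275, 0.0381, 0], [0, 0, 0]], [[0.0275, 0.0381, 0], [0, 0, 0]]]' | python3 jog.py 88 >/dev/null
echo '[[[0, 0, 0], [0, 0, 0]], [[0, 0, 0], [0, 0, 0]]]' | python3 jog.py; python3 w.py w8; python3 go.py 628 256 27 1.481
```

```text
t: 19.1
ee_pos: [629.0, 258.0, 100.4]
orientation: [-2.315, -2.123, 0.002]
ft_force: [0.2, -0.6, 0.2]
width: 87.7
grasp_force: 0.0
[[0.087, 0.996, -0.003], [0.996, -0.087, -0.001], [-0.001, -0.003, -1.0]] [ 0.37  0.67  1.58 -0.    0.9   0.46]
tool delta [-1.   0.9 73.3] rz 0.003 yaw now 1.484 [627.4 257.2 100.3] 87.9 0.0
```

View pics/w8.png

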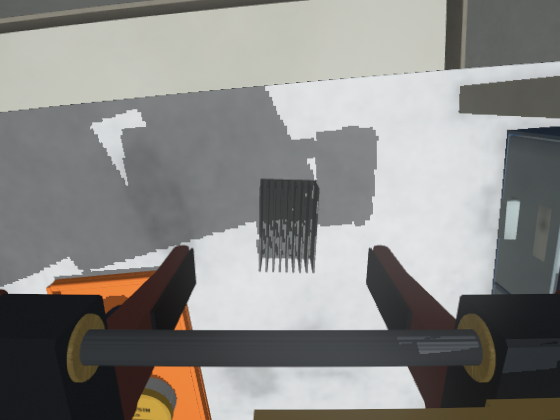

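Wrist view 8: heatsink at (288,225), square between the open fingers; orange tray clear of the left finger.

Converted, 35 mm / 800 = 0.0438, 30 mm / 800 = 0.0375.

```bash
echo '[[[-0.0013, 0.0006, 0.0438], [0, 0, 0]], [[0, 0, 0.0375], [0, 0, 0]], [[0, 0, 0.01], [0, 0, 0]], [[0, 0, 0], [0, 0, 0]], [[0, 0, 0], [0, 0, 0]]]' | python3 jog.py
echo '[[[0, 0, 0], [0, 0, 0]], [[0, 0, 0], [0, 0, 0]], [[0, 0, 0], [0, 0, 0]], [[0, 0, 0], [0, 0, 0]], [[0, 0, 0], [0, 0, 0]]]' | python3 jog.py 25
echo '[[[0, 0, 0], [0, 0, 0]], [[0, 0, 0], [0, 0, 0]], [[0, 0, 0], [0, 0, 0]], [[0, 0, 0], [0, 0, 0]], [[0, 0, 0], [0, 0, 0]]]' | python3 jog.py
echo '[[[0, 0, -0.025], [0, 0, 0]], [[0, 0, -0.05], [0, 0, 0]], [[0, 0, -0.025], [0, 0, 0]], [[0, 0, 0], [0, 0, 0]], [[0, 0, 0], [0, 0, 0]]]' | python3 jog.py; python3 go.py 470.5 -38 105 1.39
```

```text
t: 19.57
ee_pos: [628.3, 255.9, 29.2]
orientation: [-2.318, -2.12, 0.002]
ft_force: [0.6, 0.9, 0.1]
width: 88.0
grasp_force: 0.0
t: 19.98
ee_pos: [629.4, 256.6, 30.0]
orientation: [2.319, 2.119, 0.002]
ft_force: [0.0, -0.2, -0.5]
width: 58.0
grasp_force: 0.0
t: 20.4
ee_pos: [629.5, 256.6, 29.5]
orientation: [2.319, 2.119, 0.001]
ft_force: [1.9, -1.1, 1.7]
width: 38.5
grasp_force: 30.0
t: 20.82
ee_pos: [629.4, 256.6, 110.0]
orientation: [2.319, 2.119, 0.002]
ft_force: [-0.4, 0.2, -2.4]
width: 38.4
grasp_force: 30.0
tool delta [-307.7 -131.7    4.6] rz 0.091 yaw now 1.481 [629.4 256.6 110. ] 38.4 30.0
```

Converted, -34.2 mm / 800 = -0.0428, -14.6 mm / 800 = -0.0183, 0.05 rad / 2 = 0.025.

```bash
echo '[[[-0.0428, -0.0183, 0], [0, 0, 0.025]], [[-0.0428, -0.0183, 0], [0, 0, 0.02]], [[-0.0428, -0.0183, 0], [0, 0, 0]], [[-0.0428, -0.0183, 0], [0, 0, 0]], [[-0.0428, -0.0183, 0], [0, 0, 0]]]' | python3 jog.py >/dev/null
echo '[[[-0.0428, -0.0183, 0], [0, 0, 0]], [[-0.0428, -0.0183, 0], [0, 0, 0]], [[-0.0428, -0.0183, 0], [0, 0, 0]], [[0, 0, 0], [0, 0, 0]], [[0, 0, 0], [0, 0, 0]]]' | python3 jog.py
python3 go.py 470.5 -38 34 1.39
python3 - <<'E'
from h import *
w=np.load("pics/w4.npy",allow_pickle=True).item()
P=np.array([onz(w,p,14)[:2] for p in[(224,138),(450,141),(433,271),(229,269)]]);f=onz(w,(282.5,211),16)[:2];print("film",f,"ctr",P.mean(0),"div",onz(w,(333,142),14)[:2],onz(w,(331,270),14)[:2],"corrected ctr",P.mean(0)-f+[457.3,-112.3])
for n in("scene","side"):
    d=ctrl.get_image(n);h=cv2.cvtColor(d["img"],cv2.COLOR_RGB2HSV);m=cv2.inRange(h,(105,150,40),(125,255,255))
    if n=="scene": m[:160]=0;m[270:]=0;m[:,:300]=0;m[:,:-1][:,410:]=0
    else: m[:235]=0;m[345:]=0;m[:,:180]=0;m[:,270:]=0
    k,l,st,c=cv2.connectedComponentsWithStats(m);i=1+st[1:,4].argmax();
    ys,xs=np.where(l==i);Q=np.array([onz(d,p,14)[:2] for p in zip(xs,ys)],np.float32);print(n,st[i],cv2.minAreaRect(Q))
E
```

```text
t: 21.65
ee_pos: [466.7, 4.4, 107.7]
orientation: [-2.413, -2.007, 0.005]
ft_force: [0.5, 0.0, -0.1]
width: 38.9
grasp_force: 30.0
tool delta [-41.   11.7  73.7] rz -0.002 yaw now 1.388 [466.7   4.4 107.7] 38.9 30.0
film [ 455.97044449 -111.29046899] ctr [461.35433675 -73.85452913] div [413.77790489 -68.51127269] [509.98992628 -82.99146512] corrected ctr [462.68389226 -74.86406014]
scene [ 322  193   78   58 1701] ((453.566650390625, -71.1812515258789), (160.58775329589844, 91.18537902832031), 80.387451171875)
side [ 187  246   75   89 4366] ((463.6614685058594, -76.74569702148438), (156.8465576171875, 98.8724594116211), 79.77565002441406)
```

Converted, 30 mm / 800 = 0.0375, -21 mm / 800 = -0.0263.

```bash
echo '[[[-0.025, 0.0075, 0], [0, 0, 0]], [[-0.0263, 0.0071, 0], [0, 0, 0]], [[0, 0, 0.0375], [0, 0, 0]], [[0, 0, 0], [0, 0, 0]], [[0, 0, 0], [0, 0, 0]]]' | python3 jog.py >/dev/null; python3 go.py 470 -37.9 34 1.393; python3 w.py w9
```

```text
tool delta [-2.4 -1.9 43.9] rz -0.001 yaw now 1.392 [472.5 -35.9  77.9] 39.0 30.0
[[0.178, 0.984, -0.002], [0.984, -0.178, 0.0], [-0.0, -0.002, -1.0]] [-0.1   0.48  2.05  0.    0.62  0.08]
```

View pics/w9.png

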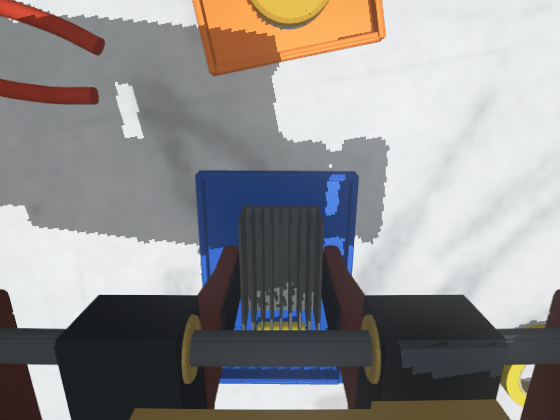

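Last view: heatsink held at (282,265), parallel to the blue tray; its far end at (282,206), tray rim at row 171.

```bash
python3 - <<'E'
from h import *
w=np.load("pics/w9.npy",allow_pickle=True).item()
a=onz(w,(282,206),75.4);b=onz(w,(277,171),14);xt=np.array([.178,.984,0]);t=np.array([472.5,-35.9,0])
print("far end ahead of TCP (expect 30)",(a-t)@xt,"rim ahead of TCP",(b-t)@xt, "expect at target", 78-38)
E
```

```text
far end ahead of TCP (expect 30) 35.57840711816652 rim ahead of TCP 40.03979853398603 expect at target 40
```

```bash
python3 - <<'E'
from h import *
w=np.load("pics/w9.npy",allow_pickle=True).item()
xt=np.array([.178,.984,0]);t=np.array([472.5,-35.9,0])
for z in(48.4,52.4):print("far end",(onz(w,(282,206),z)-t)@xt)
w=np.load("pics/w8.npy",allow_pickle=True).item();t=np.array([627.4,257.2,0]);xt=np.array([.087,.996,0])
print("w8 far base",(onz(w,(289,180),0)-t)@xt,"near top",(onz(w,(288,272),27)-t)@xt)
E
python3 go.py 470 -38 34 1.393
```

```text
far end 27.8373942188572
far end 28.984210944680807
w8 far base 27.81426141133564 near top -31.27283650181194
tool delta [-2.7 -2.6 44.8] rz -0.001 yaw now 1.392 [473.2 -35.8  78.8] 38.7 30.0
```

Converted, 25 mm / 800 = 0.0313, 15 mm / 800 = 0.0188.

```bash
echo '[[[-0.0006, -0.0025, 0.0313], [0, 0, 0]], [[0, 0, 0.0188], [0, 0, 0]], [[0, 0, 0.005], [0, 0, 0]], [[0, 0, 0], [0, 0, 0]], [[0, 0, 0], [0, 0, 0]]]' | python3 jog.py; python3 go.py 470 -38 34 1.393
```

```text
t: 22.63
ee_pos: [472.0, -36.5, 36.0]
orientation: [2.411, 2.013, 0.001]
ft_force: [-0.2, -1.2, -2.1]
width: 38.8
grasp_force: 30.0
tool delta [-1.9 -1.7  2. ] rz -0.001 yaw now 1.392 [472.  -36.5  36. ] 38.8 30.0
```

Converted, 2 mm / 800 = 0.0025.

```bash
echo '[[[0, 0, 0.0025], [0, 0, 0]], [[0, 0, 0], [0, 0, 0]], [[0, 0, 0], [0, 0, 0]]]' | python3 jog.py
echo '[[[0, 0, 0], [0, 0, 0]], [[0, 0, 0], [0, 0, 0]], [[0, 0, 0], [0, 0, 0]], [[0, 0, 0], [0, 0, 0]], [[0, 0, 0], [0, 0, 0]]]' | python3 jog.py 56
echo '[[[0, 0, -0.025], [0, 0, 0]], [[0, 0, -0.05], [0, 0, 0]], [[0, 0, -0.05], [0, 0, 0]], [[0, 0, -0.05], [0, 0, 0]], [[0, 0, 0], [0, 0, 0]]]' | python3 jog.py 56
echo '[[[-0.025, -0.0375, 0], [0, 0, 0]], [[-0.025, -0.0375, 0], [0, 0, 0]], [[-0.025, -0.0375, 0], [0, 0, 0]], [[0, 0, 0], [0, 0, 0]], [[0, 0, 0], [0, 0, 0]]]' | python3 jog.py
python3 w.py w10; python3 - <<'E'
from h import *
w=np.load("pics/w10.npy",allow_pickle=True).item()
h=cv2.cvtColor(w["img"],cv2.COLOR_RGB2HSV)
yaw=-.178;R=np.array([[np.cos(yaw),np.sin(yaw)],[-np.sin(yaw),np.cos(yaw)]])
for n,m in(("dark",cv2.inRange(h,(0,0,0),(180,90,75))),("yellow",cv2.inRange(h,(18,120,90),(34,255,255)))):
    k,l,st,c=cv2.connectedComponentsWithStats(cv2.morphologyEx(m,cv2.MORPH_CLOSE,np.ones((5,5))))
    for i in range(1,k):
        if st[i,4]>300:
            X=onz(w,c[i],18);print(n,st[i],X.round(0),"tray frame",(R@(X[:2]-[463,-75.3])).round(1))
for n in("scene","side"):
    d=ctrl.get_image(n);print(n,[proj(d,X).round(0) for X in[(470,-38,20),(456,-113,11),(500,105,26),(499,181,55)]])
E
```

```text
t: 22.88
ee_pos: [471.9, -36.9, 33.9]
orientation: [2.411, 2.012, 0.001]
ft_force: [0.5, 0.3, -0.9]
width: 38.8
grasp_force: 30.0
t: 23.3
ee_pos: [471.5, -36.9, 33.2]
orientation: [2.412, 2.013, 0.0]
ft_force: [-0.1, -0.5, -0.1]
width: 55.6
grasp_force: 0.0
t: 23.72
ee_pos: [475.4, -37.3, 179.7]
orientation: [2.406, 2.008, 0.013]
ft_force: [1.5, -0.5, 0.6]
width: 55.8
grasp_force: 0.0
t: 24.13
ee_pos: [370.5, -80.1, 173.0]
orientation: [-2.414, -2.01, 0.001]
ft_force: [0.1, -0.1, 1.4]
width: 56.1
grasp_force: 0.0
[[0.18, 0.984, 0.001], [0.984, -0.18, -0.0], [0.0, 0.001, -1.0]] [-0.24  0.17  2.2   0.    0.77 -0.06]
dark [ 14  44  33  45 699] [188.  68.  18.] tray frame [-295.6   92.6]
dark [ 362   92   59   74 3787] [472. -37.  18.] tray frame [ 2.  38.9]
dark [    0   246   560   174 45207] [ 334. -234.   18.] tray frame [ -99.4 -178.6]
yellow [365 204  36  18 637] [ 457. -111.   18.] tray frame [  0.5 -35.8]
yellow [541 215  19  55 735] [ 613. -169.   18.] tray frame [163.8 -66. ]
yellow [141 315  26  68 727] [ 209. -213.   18.] tray frame [-225.7 -180.7]
yellow [404 331  17  52 405] [ 474. -279.   18.] tray frame [  47.  -198.6]
yellow [ 174  372  196   48 3747] [ 317. -294.   18.] tray frame [-104.4 -241.3]
yellow [ 390  399  161   21 2829] [ 535. -358.   18.] tray frame [ 120.9 -265.2]
scene [array([342., 221.]), array([372., 211.]), array([276., 242.]), array([242., 253.])]
side [array([230., 266.]), array([220., 307.]), array([249., 199.]), array([249., 159.])]
```

Heatsink (2, 39) and film capacitor (0.5, -36) in the blue tray frame are both well inside; the tin and can were already confirmed. Handing in.

```bash
python3 -c "
from workcell import ctrl
print(ctrl.close_job())"
```

```text
the job is handed in; nothing more can be done
None
```

I handed the job in at about 24 s: the heatsink and film capacitor are in the blue tray, the can and flux tin are in the orange tray, one to a compartment, and I left the tape roll alone; the hand-in returned no verdict.

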